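Uncap the red torch bottle whose thread hand is unknown

TASK

Take the yellow screw cap off the red gas bottle in the torch caddy so that the torch can be fitted. These bottles come with right-hand or left-hand threads and nothing on them shows which, so feel gently which way the cap yields and which way it is already hard against its stop, without wringing the bottle round in its straps, then unscrew it. Finish while still holding the cap in the gripper, at least 5 cm higher than it sat; leave the blue bottle capped and the things lying around where they are.

Things in the scene. Friction and masses are not known exactly. Their poses are not given: they have to be found in the camera images.
- caddy: Dark steel tray, 125 x 290 x 22 mm, fixed to the bench, with two upright gas bottles strapped in it at its y = +80 mm and y = -80 mm and a low carrying hoop between them (top 146 mm above the bench, along x). Origin: centre of the underside; z up.
- bottle_red: The red gas bottle, 74 mm across, fixed, in one of the caddy's two seats (left or right differs from start to start). Origin: centre of its underside, 5 mm above the bench. Its domed shoulder ends 150 mm above the bench; there begins the neck, 30 mm tall, under the cap. Its thread is right- or left-hand: hidden, and differs from start to start.
- bottle_blue: The blue gas bottle, same size, in the other seat; stays capped. Its thread is of the other hand than the red bottle's.
- cap_left: Yellow ribbed round screw cap on the bottle at the caddy's y = +80 mm: 46 mm across, 32 mm tall, 50 g; a raised bar 36 x 9 mm, 6 mm high, runs across its top along its x axis. Origin: centre of its open underside, 153 mm above the bench at the start (flat top at 185 mm); z up. Its yaw shows how far it has turned; its x axis starts along the caddy's.
- cap_right: An identical yellow cap on the bottle at the caddy's y = -80 mm.
- neck_1 (a joint): Twist of one of the two bottles' necks (with its bottle) in the straps, rad, 0 at the start; which of the two bottles is hidden. The straps hold the bottle up to a torque of 1.0 N m about its axis; forced beyond that, against its stop, it turns. A cap turned the loosening way needs only about 0.1 N m.
- neck_2 (a joint): The same for the other bottle.
- torch: Brazing torch, brass valve body with a black knob and a bent steel tube, about 165 x 95 mm, lying on the bench; not to be moved. Origin in the valve body's end part, on the bench.
- jar_nails: Glass jar with a tan lid, 69 mm across, 110 mm tall; bystander. Origin: centre of the underside.
- screw_box: Brown carton 101 x 68 x 45 mm; bystander. Origin: centre of the underside.
- black_tape: Roll of black tape, 64 mm across, 19 mm tall; bystander. Origin: centre of the underside.
- c_clamp: Small grey C-clamp lying flat, 89 x 140 x 18 mm; bystander. Origin: centre of the underside.
- cap_left_top (a point): Centre of the left cap's flat top, 32 mm above its origin. How both caps turn: screwed home at the start, one way hits a hard stop within 0.1 rad; the other way turns easily and rises about 2.2 mm per rad. Free to lift straight off when turned 1.85 to 2.5 rad (106 to 143 degrees); before that the thread holds it down with 1 to 2 mm of play. Let go part-way, it stays where it is.
- cap_right_top (a point): The same point on the right cap.
- sanding_block: Plain brown sanding block, 66 x 112 x 28 mm; bystander. Origin: centre of the underside.
There are look-alikes about, which are no part of the job. Leave any black or grey look-alike of the cap_right alone. What is shaped like the cap_left but purple is not meant.

How it is judged:
By the outcome, as a careful person would: the job done as asked, in the order asked, and still so for the second after the job is handed in, while the arm keeps its last pose, push and grip.
It also fails if it takes over 66 s, if anything falls off the work surface, if the arm or the gripper's body presses on something with over 40 N, if the wrist force passes 120 N, or if a joint passes its speed limit or range.

ROBOT

A 7-joint arm with a two-finger parallel gripper is mounted at the origin on a cart in front of the work surface, level with it; the furniture and walls round the work are solid. World frame = base frame: x ahead of the robot, y to its left, z up, the work surface at z = 0. Lengths are in m, angles in degrees, forces in N, time in s.
With the tool pointing down it reaches from about 0.35 to 0.9 m from the base axis. Payload 19.9 kg.
Tool frame: the origin (TCP) lies at the very end of the fingers, on their centre line; the grasp point (between the pads) lies 19 mm behind it (bot.tcp_to_grasp is the distance from the TCP to the grasp point, in m); z points along the fingers, y is the line along which they close (so a half turn about z gives the same grasp; the last joint's range is limited). The gripper opens to 85 mm and grips with 20 to 120 N. Pads are 22 mm wide; open, the fingers measure 114 mm over their backs; the gripper's body (76 mm by 85 mm) begins 54 mm behind the grasp point. The pads swing forward as they close: fully open they stand 13 mm farther back than shut.
Start: joints at [-74.685, 23.915, -0.59, 92.452, 0.269, 63.638, -3.037], TCP at [0.19, 0.595, 0.231] pointing down, gripper open.
Joint ranges: [-161.28, 161.28], [-22.2, 115.67], [-73.04, 71.86], [3.21, 147.25], [-68.34, 248.33], [10.77, 114.83], [-161.83, 161.83]. Speed limits (degrees/s): [108.29, 108.29, 136.94, 136.94, 172.46, 172.46, 172.46].

INTERFACE

Orientations are given as [roll, pitch, yaw] about the fixed x, y, z axes, in that order (R = Rz(yaw) Ry(pitch) Rx(roll)).
In Python, from bench import bot gives the robot as it stands.
- The arm moves only by the tool step_arm, never from a script. Its argument "moves" is a list of rows, each an object of numbers: "dx", "dy", "dz": the shift along the tool's x, y, z in mm; "roll": the turn about the tool's z in rad; "jaw": the closure, from -1 (fully open) to 1 (shut). In form: [{"dx": .., "dy": .., "dz": .., "roll": .., "jaw": ..}, ...]. A call has 1 to 12 rows; each row is the pose to reach, as a shift and turn from the pose commanded when the call began, along the tool's axes at that moment; what a row does not reach only later rows make up. A row lasts 1/10 s, in which the tool goes at most 50 mm and 8.59 degrees, less where a joint would pass 70% of its speed; a pose out of reach is approached as far as the arm can. A call with a gripper value outside its range is refused whole. The fingers move at their own pace and stop on an object; "squeeze" is the grip in N (left out, the last holds). Time passes only in rows, so rows that repeat a pose let the fingers close. It gives the time, the measured TCP pose, the force, the opening and the grip force at its end, in the units of the state.
- bot.get_state(): the state, without advancing time (a new reading comes with each control period).
- bot.read_camera(name): name is "side" or "top" or "wrist"; returns a dict with "image" (480x640x3 uint8, blue, green, red), "range_z" (480x640 float32, m along the optical axis (not along the pixel's ray), 0 where there is no reading), "fx", "fy", "cx", "cy" (pixels), "pose" (4x4, takes a point from camera to world coordinates); the wrist camera has in their place "hand_eye" (4x4, takes a point from camera to tool coordinates, whose origin is the TCP and whose axes are the flange's). Camera axes: x right, y down, z forward; pixel columns grow to the right and rows downward; lengths in m; the calibration is good to about 2 mm. A picture is of the moment at which its call begins: read the wrist's pose just before it.
- bot.job_done(): hands the job in; it is judged then, once.
The state is a dict: "time_s": time; "joint_pos": joint angles; "joint_vel": joint speeds; "joint_efforts": joint torques, N m; "tool_pos": TCP position; "eef_rot": TCP orientation; "contact_force": force on the tool from outside, world axes, zero at the start; "moment": the same for the moment, N m; "finger_gap": finger opening in m; "grasp_force": force on a finger pad.
Only numpy, scipy, OpenCV 4.12 (cv2) and the standard library are available. Lean on these libraries where they do the work, as an engineer would, in place of code of your own. Each camera call takes 0.05 s, during which the arm holds its last target. There are 200 camera calls.

## Working session

There is one attempt and no reset: what is moved stays moved. The work goes in short steps, Python scripts to look and compute and a tool call to move; the robot and the scene stay as the last step left them, time stands still between calls to the robot, and variables do not carry over. Pictures are saved under pics/ and viewed, at most 10 in all, crops included, and the job is handed in when it is done.

Besides the shell and the picture viewer there is one more tool, called after ">>>" in YAML: its name, and indented under it one key for each argument. step_arm: Moves the arm, as the interface text tells. Its arguments: {"type":"object","properties":{"moves":{"type":"array","items":{"type":"object","properties":{"dx":{"type":"number"},"dy":{"type":"number"},"dz":{"type":"number"},"roll":{"type":"number"},"jaw":{"type":"number"}}}},"squeeze":{"type":"number"}},"required":["moves"]}

```bash
mkdir -p pics
cat > h.py <<'E'
from bench import bot
import cv2, numpy as np
E
python3 - <<'E'
from h import *
a=bot.read_camera("top");b=bot.read_camera("side")
for n,c in(("top",a),("side",b)):
    cv2.imwrite(f"pics/{n}0.png",c["image"]); np.savez(f"{n}0.npz",**c)
    print(n,c["fx"],c["cx"],c["cy"],np.round(c["pose"],3).tolist())
s=bot.get_state();print(s)
E
```

```text
top 498.1972893856044 323.64175412576964 245.71270811483708 [[0.003, -0.99, 0.141, 0.398], [-1.0, -0.002, 0.002, 0.116], [-0.002, -0.141, -0.99, 1.207], [0.0, 0.0, 0.0, 1.0]]
side 558.2846377663062 316.64399458948066 233.7987517323345 [[0.991, -0.046, 0.125, 0.404], [-0.131, -0.472, 0.872, -0.908], [0.019, -0.88, -0.474, 0.666], [0.0, 0.0, 0.0, 1.0]]
{'time_s': 0.1, 'joint_pos': array([-74.68379015,  23.94352621,  -0.59005696,  92.48134335,
         0.27015265,  63.63768886,  -3.03764255]), 'joint_vel': array([ 0.08762463, -0.11109501,  0.02421278, -0.10993994,  0.09244928,
       -0.09645757, -0.00208362]), 'joint_efforts': array([ 2.08956350e-03, -8.65832090e+01,  6.80438094e-01, -4.35642672e+01,
        1.91483373e-02,  4.87762416e-03, -4.85453256e-05]), 'tool_pos': array([0.18988065, 0.59513952, 0.23074012]), 'eef_rot': array([-1.79939034e+02,  5.70537353e-03,  1.62305652e+02]), 'contact_force': array([ 0.36217781,  0.77421653, -0.98058184]), 'moment': array([0.03461057, 0.00487927, 0.04109922]), 'grasp_force': 0.0, 'finger_gap': 0.08489115156766355}
```

View pics/top0.png

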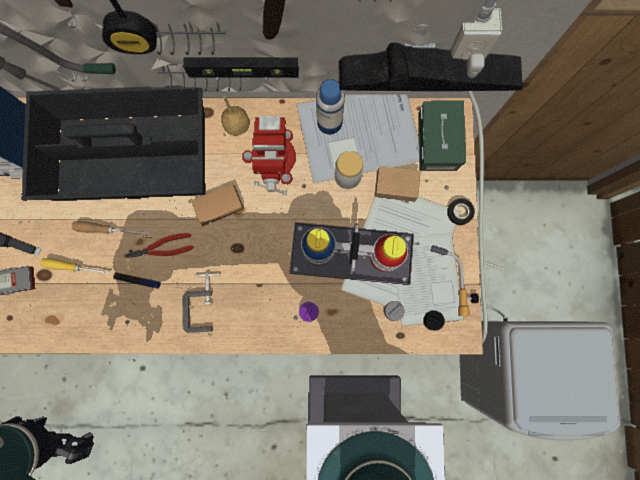

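View pics/side0.png

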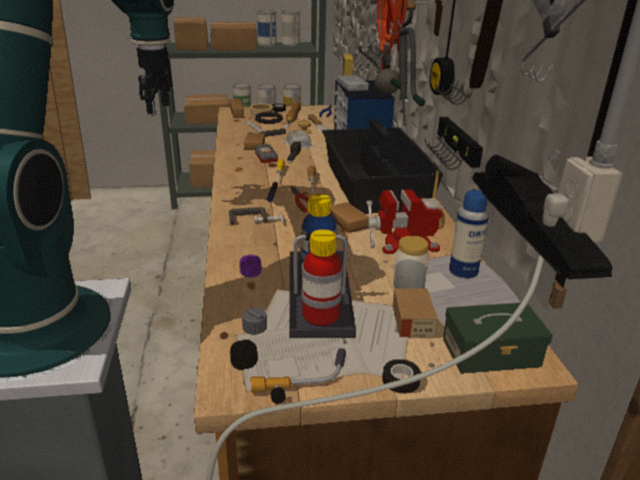

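The top view shows yellow caps at about (318,240) on the blue bottle and (391,250) on the red one. The look-alikes are purple (309,312), grey (394,311) and black (433,320). In the side view, the yellow cap on the red bottle is at (322,243) and the one on blue at (319,206). The target is the yellow cap on the red bottle (y<0 seat). I'll measure it in both views and confirm it in a crop.

```bash
cat >> h.py <<'E'
def ray(c,u,v):
    P=c["pose"];d=np.array([(u-c["cx"])/c["fx"],(v-c["cy"])/c["fy"],1.]);return P[:3,3],P[:3,:3]@d
def plane(c,u,v,z):
    o,d=ray(c,u,v);return o+d*(z-o[2])/d[2]
def cloud(c,m):
    v,u=np.nonzero(m&(c["range_z"]>0));z=c["range_z"][v,u]
    p=np.stack([(u-c["cx"])/c["fx"]*z,(v-c["cy"])/c["fy"]*z,z,np.ones_like(z)]);return (c["pose"]@p)[:3].T
def yellow(c):
    h=cv2.cvtColor(c["image"],cv2.COLOR_BGR2HSV);return cv2.inRange(h,(22,130,90),(36,255,255))
E
python3 - <<'E'
from h import *
T=dict(np.load("top0.npz"));S=dict(np.load("side0.npz"))
for n,c,boxes in(("top",T,[(295,220,345,265),(368,228,415,272)]),("side",S,[(300,190,340,220),(300,225,345,262)])):
    m=yellow(c)
    for x0,y0,x1,y1 in boxes:
        k=np.zeros_like(m);k[y0:y1,x0:x1]=m[y0:y1,x0:x1]
        p=cloud(c,k>0);zt=np.percentile(p[:,2],95)
        t=p[(p[:,2]>0.176)&(p[:,2]<.2)]
        f=p[(p[:,2]>0.181)&(p[:,2]<.188)]
        q=t[:,:2].astype(np.float32)
        (cx,cy),r=cv2.minEnclosingCircle(q)
        print(n,len(p),"z95",zt,"med top",np.median(t,0),"circle",cx,cy,r,"zhist",np.percentile(p[:,2],[5,25,50,75,90,99]).round(4))
# caddy dark tray in top view: corners from image mask via rays at z=0.022
im=T["image"];g=cv2.cvtColor(im,cv2.COLOR_BGR2HSV)
d=((g[...,2]<95)&(g[...,1]<110)).astype(np.uint8);k=np.zeros_like(d);k[215:290,285:418]=d[215:290,285:418]
p=cloud(T,k>0);p=p[(p[:,2]>.01)&(p[:,2]<.03)]
print(len(p),cv2.minAreaRect(p[:,:2].astype(np.float32)))
a=cv2.resize(im[210:340,280:450],None,fx=3,fy=3,interpolation=cv2.INTER_CUBIC)
b=cv2.resize(S["image"][180:340,230:370],None,fx=2.4,fy=2.4,interpolation=cv2.INTER_CUBIC)
o=np.zeros((400,510+336,3),np.uint8);o[:390,:510]=a;o[:384,510:]=b
cv2.imwrite("pics/crop.png",cv2.resize(o,(800,378)))
E
```

```text
top 397 z95 0.19258620274911548 med top [0.5571402  0.13016783 0.18646451] circle 0.5575807690620422 0.13124321401119232 0.023341473191976547 zhist [0.1798 0.1847 0.1863 0.1886 0.1914 0.1948]
top 420 z95 0.1922187242716394 med top [ 0.54219447 -0.02650102  0.18628068] circle 0.5419782996177673 -0.027915488928556442 0.02372361347079277 zhist [0.1739 0.1841 0.1861 0.1883 0.191  0.1944]
side 452 z95 0.1911231292694388 med top [0.55513737 0.11911005 0.1855242 ] circle 0.5544342398643494 0.1270284503698349 0.024600230157375336 zhist [0.1574 0.1668 0.1773 0.1858 0.1887 0.193 ]
side 608 z95 0.19167007257039057 med top [ 0.53949153 -0.03829661  0.18575944] circle 0.5409428477287292 -0.0315096452832222 0.024615008383989334 zhist [0.1582 0.168  0.1805 0.1863 0.1902 0.193 ]
643 ((0.5502855181694031, 0.05208522081375122), (0.2887093424797058, 0.12477152794599533), 84.54147338867188)
```

View pics/crop.png

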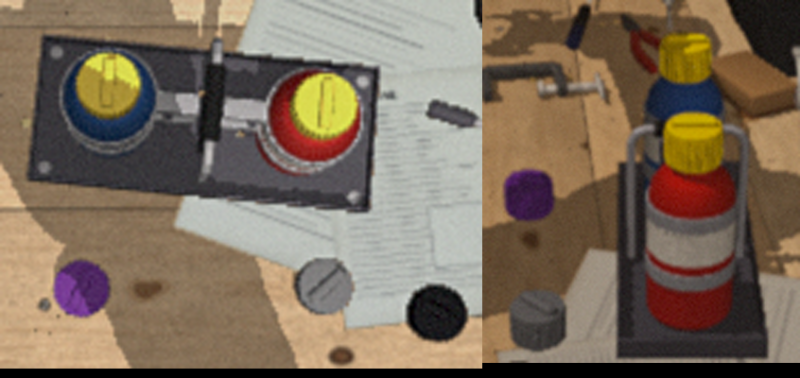

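The crop confirms the target: the yellow cap on the red bottle in the y<0 seat. The purple, grey and black ones are loose decoys on the bench. The cap centre is about (0.542,-0.028), with its flat top at about 0.186 in both views, and the caddy yaw is about -5.5°. Next I move above it with the fingers closing along world x.

>>> step_arm:
  moves:
    - {"dx": -44,"dy": -41,"dz": -30,"roll": 0.1}
    - {"dx": -88,"dy": -81,"dz": -40,"roll": 0.22}
    - {"dx": -131,"dy": -122,"dz": -40,"roll": 0.33}
    - {"dx": -175,"dy": -162,"dz": -40,"roll": 0.44}
    - {"dx": -219,"dy": -203,"dz": -40,"roll": 0.55}
    - {"dx": -263,"dy": -243,"dz": -40,"roll": 0.66}
    - {"dx": -306,"dy": -284,"dz": -40,"roll": 0.77}
    - {"dx": -350,"dy": -325,"dz": -40,"roll": 0.88}
    - {"dx": -394,"dy": -365,"dz": -40,"roll": 0.99}
    - {"dx": -438,"dy": -406,"dz": -40,"roll": 1.1}
    - {"dx": -481,"dy": -446,"dz": -40,"roll": 1.2}
    - {"dx": -525,"dy": -487,"dz": -40,"roll": 1.31}

```text
invalid input
```

```bash
cat >> h.py <<'E'
from scipy.spatial.transform import Rotation as Ro
def st():
    s=bot.get_state();print({k:np.round(s[k],3).tolist() for k in("time_s","joint_pos","tool_pos","eef_rot","contact_force","moment","finger_gap","grasp_force")});return s
def rel(s,p):
    R=Ro.from_euler("xyz",s["eef_rot"],degrees=True).as_matrix();return (R.T@(np.array(p)-s["tool_pos"])*1000).round(1)
E
python3 -c "
from h import *
s=st();print(rel(s,[.542,-.028,.271]))"
```

```text
{'time_s': 0.1, 'joint_pos': [-74.684, 23.944, -0.59, 92.481, 0.27, 63.638, -3.038], 'tool_pos': [0.19, 0.595, 0.231], 'eef_rot': [-179.939, 0.006, 162.306], 'contact_force': [0.362, 0.774, -0.981], 'moment': [0.035, 0.005, 0.041], 'finger_gap': 0.085, 'grasp_force': 0.0}
[-524.9 -486.7  -39.7]
```

>>> step_arm:
  moves:
    - {"dx": -44,"dy": -41,"dz": -30,"roll": 0.1,"jaw": -1}
    - {"dx": -88,"dy": -81,"dz": -40,"roll": 0.22,"jaw": -1}
    - {"dx": -131,"dy": -122,"dz": -40,"roll": 0.33,"jaw": -1}
    - {"dx": -175,"dy": -162,"dz": -40,"roll": 0.44,"jaw": -1}
    - {"dx": -219,"dy": -203,"dz": -40,"roll": 0.55,"jaw": -1}
    - {"dx": -263,"dy": -243,"dz": -40,"roll": 0.66,"jaw": -1}
    - {"dx": -306,"dy": -284,"dz": -40,"roll": 0.77,"jaw": -1}
    - {"dx": -350,"dy": -325,"dz": -40,"roll": 0.88,"jaw": -1}
    - {"dx": -394,"dy": -365,"dz": -40,"roll": 0.99,"jaw": -1}
    - {"dx": -438,"dy": -406,"dz": -40,"roll": 1.1,"jaw": -1}
    - {"dx": -481,"dy": -446,"dz": -40,"roll": 1.2,"jaw": -1}
    - {"dx": -525,"dy": -487,"dz": -40,"roll": 1.31,"jaw": -1}
  squeeze: 20

```text
time_s: 1.3
tool_pos: [0.4822, 0.077, 0.2714]
eef_rot: [180.0, -0.0, 87.0]
contact_force: [1.5, 2.0, -0.4]
finger_gap: 0.0853
grasp_force: 0.0
```

```bash
python3 -c "
from h import *
s=st();print(rel(s,[.542,-.028,.271]))"
```

```text
{'time_s': 1.3, 'joint_pos': [-40.658, 7.966, 30.891, 109.495, -4.563, 63.714, -10.961], 'tool_pos': [0.482, 0.077, 0.271], 'eef_rot': [179.987, -0.013, 87.027], 'contact_force': [1.537, 2.007, -0.398], 'moment': [0.11, -0.04, -0.027], 'finger_gap': 0.085, 'grasp_force': 0.0}
[-101.8   65.1    0.4]
```

>>> step_arm:
  moves:
    - {"dx": -38,"dy": 24,"dz": 0,"roll": 0,"jaw": -1}
    - {"dx": -76,"dy": 48,"dz": 0,"roll": 0,"jaw": -1}
    - {"dx": -102,"dy": 65,"dz": 0,"roll": 0,"jaw": -1}
    - {"dx": -102,"dy": 65,"dz": 0,"roll": 0,"jaw": -1}
    - {"dx": -102,"dy": 65,"dz": 0,"roll": 0,"jaw": -1}
    - {"dx": -102,"dy": 65,"dz": 0,"roll": 0,"jaw": -1}

```text
time_s: 1.9
tool_pos: [0.5415, -0.0251, 0.2711]
eef_rot: [-180.0, -0.0, 87.3]
contact_force: [0.5, 0.1, -0.9]
finger_gap: 0.0857
grasp_force: 0.0
```

```bash
python3 -c "
from h import *
s=st();print(rel(s,[.542,-.028,.271]))
c=bot.read_camera('wrist');T=np.eye(4);T[:3,:3]=Ro.from_euler('xyz',s['eef_rot'],degrees=True).as_matrix();T[:3,3]=s['tool_pos']
c['pose']=T@c['hand_eye'];cv2.imwrite('pics/w1.png',c['image']);np.savez('w1.npz',**c)
print(c['hand_eye'].round(3).tolist())
m=yellow(c);n,l,stt,ce=cv2.connectedComponentsWithStats(m)
for i in range(1,n):
    if stt[i,4]>400:
        p=cloud(c,l==i);t=p[(p[:,2]>.176)&(p[:,2]<.2)]
        print(stt[i],ce[i],len(t)); 
        if len(t)>20: print(cv2.minEnclosingCircle(t[:,:2].astype(np.float32)),np.percentile(t[:,2],[5,50,95]))
"
```

```text
{'time_s': 1.9, 'joint_pos': [-29.789, 15.122, 35.028, 102.611, -9.507, 65.244, 5.627], 'tool_pos': [0.541, -0.025, 0.271], 'eef_rot': [-179.971, -0.016, 87.315], 'contact_force': [0.514, 0.089, -0.855], 'moment': [0.031, -0.034, 0.068], 'finger_gap': 0.086, 'grasp_force': 0.0}
[-2.9  0.7  0.1]
[[0.001, -0.948, -0.318, 0.082], [1.0, 0.001, 0.0, -0.001], [-0.0, -0.318, 0.948, -0.142], [0.0, 0.0, 0.0, 1.0]]
[ 281  203   77   80 4616] [318.31954073 243.4105286 ] 4252
((0.5427485108375549, -0.02737094648182392), 0.023629343137145042) [0.18144878 0.18500702 0.19111358]
```

>>> step_arm:
  moves:
    - {"dx": -2.4,"dy": 1,"dz": 0,"roll": 0,"jaw": -1}
    - {"dx": -2.4,"dy": 1,"dz": 25,"roll": 0,"jaw": -1}
    - {"dx": -2.4,"dy": 1,"dz": 50,"roll": 0,"jaw": -1}
    - {"dx": -2.4,"dy": 1,"dz": 75,"roll": 0,"jaw": -1}
    - {"dx": -2.4,"dy": 1,"dz": 95,"roll": 0,"jaw": -1}
    - {"dx": -2.4,"dy": 1,"dz": 108,"roll": 0,"jaw": -1}
    - {"dx": -2.4,"dy": 1,"dz": 117,"roll": 0,"jaw": -1}
    - {"dx": -2.4,"dy": 1,"dz": 117,"roll": 0,"jaw": -1}
    - {"dx": -2.4,"dy": 1,"dz": 117,"roll": 0,"jaw": -1}
    - {"dx": -2.4,"dy": 1,"dz": 117,"roll": 0,"jaw": -1}

```text
time_s: 2.95
tool_pos: [0.5432, -0.0285, 0.1551]
eef_rot: [179.9, -0.0, 87.3]
contact_force: [-0.0, -0.2, -0.1]
finger_gap: 0.0856
grasp_force: 0.0
```

```bash
python3 -c "
from h import *
s=st();print(rel(s,[.5425,-.0275,.154]))"
```

```text
{'time_s': 2.95, 'joint_pos': [-26.275, 23.382, 32.377, 109.133, -15.708, 51.799, 11.031], 'tool_pos': [0.543, -0.028, 0.155], 'eef_rot': [179.929, -0.013, 87.256], 'contact_force': [-0.025, -0.206, -0.079], 'moment': [0.002, -0.004, 0.036], 'finger_gap': 0.086, 'grasp_force': 0.0}
[ 1.  -0.7  1.1]
```

Aligned. Close gently.

>>> step_arm:
  moves:
    - {"dx": 0.8,"dy": -0.5,"dz": 0,"roll": 0,"jaw": 0.0}
    - {"dx": 0.8,"dy": -0.5,"dz": 0,"roll": 0,"jaw": 1}
    - {"dx": 0.8,"dy": -0.5,"dz": 0,"roll": 0,"jaw": 1}
    - {"dx": 0.8,"dy": -0.5,"dz": 0,"roll": 0,"jaw": 1}
    - {"dx": 0.8,"dy": -0.5,"dz": 0,"roll": 0,"jaw": 1}
    - {"dx": 0.8,"dy": -0.5,"dz": 0,"roll": 0,"jaw": 1}
    - {"dx": 0.8,"dy": -0.5,"dz": 0,"roll": 0,"jaw": 1}
    - {"dx": 0.8,"dy": -0.5,"dz": 0,"roll": 0,"jaw": 1}
  squeeze: 20

```text
time_s: 3.75
tool_pos: [0.5423, -0.0276, 0.1546]
eef_rot: [180.0, -0.0, 87.3]
contact_force: [-2.9, 0.5, 5.6]
finger_gap: 0.0453
grasp_force: 19.7
```

```bash
python3 -c "
from h import *
s=st()"
```

```text
{'time_s': 3.75, 'joint_pos': [-26.366, 23.363, 32.361, 109.237, -15.694, 51.771, 10.935], 'tool_pos': [0.542, -0.028, 0.155], 'eef_rot': [179.991, -0.013, 87.252], 'contact_force': [-2.928, 0.478, 5.632], 'moment': [0.147, 0.487, -0.007], 'finger_gap': 0.045, 'grasp_force': 19.676}
```

Gripped (45 mm, 20 N). Feel one way with a small turn.

>>> step_arm:
  moves:
    - {"dx": 0,"dy": 0,"dz": 0,"roll": 0.03,"jaw": 1}
    - {"dx": 0,"dy": 0,"dz": 0,"roll": 0.06,"jaw": 1}
    - {"dx": 0,"dy": 0,"dz": 0,"roll": 0.06,"jaw": 1}
    - {"dx": 0,"dy": 0,"dz": 0,"roll": 0.06,"jaw": 1}

```text
time_s: 4.15
tool_pos: [0.5425, -0.0276, 0.1546]
eef_rot: [180.0, -0.0, 83.8]
contact_force: [-1.3, 1.3, 6.3]
finger_gap: 0.0451
grasp_force: 20.1
```

```bash
python3 -c "
from h import *
s=st()"
```

```text
{'time_s': 4.15, 'joint_pos': [-26.986, 23.53, 33.163, 109.243, -16.137, 51.818, 7.826], 'tool_pos': [0.543, -0.028, 0.155], 'eef_rot': [179.966, -0.007, 83.753], 'contact_force': [-1.327, 1.279, 6.291], 'moment': [0.245, 0.122, -0.047], 'finger_gap': 0.045, 'grasp_force': 20.058}
```

>>> step_arm:
  moves:
    - {"dx": 0,"dy": 0,"dz": 0,"roll": -0.04,"jaw": 1}
    - {"dx": 0,"dy": 0,"dz": 0,"roll": -0.08,"jaw": 1}
    - {"dx": 0,"dy": 0,"dz": 0,"roll": -0.12,"jaw": 1}
    - {"dx": 0,"dy": 0,"dz": 0,"roll": -0.12,"jaw": 1}
    - {"dx": 0,"dy": 0,"dz": 0,"roll": -0.12,"jaw": 1}

```text
time_s: 4.65
tool_pos: [0.5426, -0.0279, 0.1546]
eef_rot: [180.0, 0.0, 90.6]
contact_force: [0.9, -1.2, 5.8]
finger_gap: 0.0447
grasp_force: 20.0
```

```bash
python3 -c "
from h import *
s=st()"
```

```text
{'time_s': 4.65, 'joint_pos': [-25.767, 23.231, 31.611, 109.207, -15.272, 51.668, 13.891], 'tool_pos': [0.543, -0.028, 0.155], 'eef_rot': [179.951, 0.011, 90.565], 'contact_force': [0.942, -1.215, 5.809], 'moment': [-0.255, -0.036, 0.026], 'finger_gap': 0.045, 'grasp_force': 19.984}
```

>>> step_arm:
  moves:
    - {"dx": 0,"dy": 0,"dz": 0,"roll": -0.03,"jaw": 1}
    - {"dx": 0,"dy": 0,"dz": 0,"roll": -0.06,"jaw": 1}
    - {"dx": 0,"dy": 0,"dz": 0,"roll": -0.06,"jaw": 1}
    - {"dx": 0,"dy": 0,"dz": 0,"roll": -0.06,"jaw": 1}

```text
time_s: 5.05
tool_pos: [0.5426, -0.028, 0.1546]
eef_rot: [180.0, 0.0, 94.0]
contact_force: [0.2, -2.0, 6.4]
finger_gap: 0.0451
grasp_force: 20.0
```

```bash
python3 -c "
from h import *
s=st()"
```

```text
{'time_s': 5.05, 'joint_pos': [-25.171, 23.094, 30.844, 109.188, -14.849, 51.607, 16.948], 'tool_pos': [0.543, -0.028, 0.155], 'eef_rot': [179.956, 0.02, 93.998], 'contact_force': [0.192, -1.966, 6.379], 'moment': [-0.229, -0.078, -0.05], 'finger_gap': 0.045, 'grasp_force': 20.007}
```

>>> step_arm:
  moves:
    - {"dx": 0,"dy": 0,"dz": 0,"roll": -0.03,"jaw": 1}
    - {"dx": 0,"dy": 0,"dz": 0,"roll": -0.06,"jaw": 1}

```text
time_s: 5.25
tool_pos: [0.5426, -0.028, 0.1546]
eef_rot: [180.0, 0.0, 97.5]
contact_force: [1.2, -0.0, 5.4]
finger_gap: 0.0452
grasp_force: 20.1
```

```bash
python3 -c "
from h import *
s=st()"
```

```text
{'time_s': 5.25, 'joint_pos': [-24.573, 22.956, 30.071, 109.171, -14.424, 51.547, 20.066], 'tool_pos': [0.543, -0.028, 0.155], 'eef_rot': [179.958, 0.029, 97.497], 'contact_force': [1.213, -0.025, 5.429], 'moment': [-0.285, -0.085, -0.066], 'finger_gap': 0.045, 'grasp_force': 20.139}
```

>>> step_arm:
  moves:
    - {"dx": 0,"dy": 0,"dz": 0,"roll": 0.06,"jaw": 1}
    - {"dx": 0,"dy": 0,"dz": 0,"roll": 0.12,"jaw": 1}
    - {"dx": 0,"dy": 0,"dz": 0,"roll": 0.18,"jaw": 1}
    - {"dx": 0,"dy": 0,"dz": 0,"roll": 0.21,"jaw": 1}
    - {"dx": 0,"dy": 0,"dz": 0,"roll": 0.24,"jaw": 1}
    - {"dx": 0,"dy": 0,"dz": 0,"roll": 0.24,"jaw": 1}

```text
time_s: 5.85
tool_pos: [0.5427, -0.0275, 0.1546]
eef_rot: [179.9, -0.0, 83.6]
contact_force: [-0.5, 0.6, 6.2]
finger_gap: 0.0451
grasp_force: 20.0
```

```bash
python3 -c "
from h import *
s=st()"
```

```text
{'time_s': 5.85, 'joint_pos': [-26.997, 23.537, 33.17, 109.236, -16.146, 51.804, 7.713], 'tool_pos': [0.543, -0.028, 0.155], 'eef_rot': [179.948, -0.006, 83.64], 'contact_force': [-0.483, 0.586, 6.159], 'moment': [0.158, -0.112, 0.001], 'finger_gap': 0.045, 'grasp_force': 20.045}
```

CCW has yielded 0.18 rad with no resistance. Now I probe further CW for the stop.

>>> step_arm:
  moves:
    - {"dx": 0,"dy": 0,"dz": 0,"roll": 0.02,"jaw": 1}
    - {"dx": 0,"dy": 0,"dz": 0,"roll": 0.04,"jaw": 1}
    - {"dx": 0,"dy": 0,"dz": 0,"roll": 0.04,"jaw": 1}

```text
time_s: 6.15
tool_pos: [0.5426, -0.0275, 0.1546]
eef_rot: [180.0, -0.0, 81.4]
contact_force: [-0.2, 0.9, 6.3]
finger_gap: 0.0448
grasp_force: 19.7
```

```bash
python3 -c "
from h import *
s=st()"
```

```text
{'time_s': 6.15, 'joint_pos': [-27.389, 23.641, 33.681, 109.25, -16.431, 51.852, 5.709], 'tool_pos': [0.543, -0.028, 0.155], 'eef_rot': [179.952, -0.008, 81.38], 'contact_force': [-0.199, 0.911, 6.299], 'moment': [0.135, -0.149, 0.094], 'finger_gap': 0.045, 'grasp_force': 19.743}
```

>>> step_arm:
  moves:
    - {"dx": 0,"dy": 0,"dz": 0,"roll": 0.02,"jaw": 1}
    - {"dx": 0,"dy": 0,"dz": 0,"roll": 0.04,"jaw": 1}
    - {"dx": 0,"dy": 0,"dz": 0,"roll": 0.04,"jaw": 1}

```text
time_s: 6.45
tool_pos: [0.5427, -0.0276, 0.1546]
eef_rot: [179.9, -0.0, 79.1]
contact_force: [1.0, 0.3, 6.2]
finger_gap: 0.045
grasp_force: 19.7
```

```bash
python3 -c "
from h import *
s=st()
c=bot.read_camera('wrist');cv2.imwrite('pics/w2.png',c['image'])"
```

```text
{'time_s': 6.45, 'joint_pos': [-27.788, 23.747, 34.206, 109.257, -16.719, 51.899, 3.69], 'tool_pos': [0.543, -0.028, 0.155], 'eef_rot': [179.945, -0.006, 79.101], 'contact_force': [1.015, 0.258, 6.181], 'moment': [0.094, -0.148, 0.346], 'finger_gap': 0.045, 'grasp_force': 19.687}
```

View pics/w2.png

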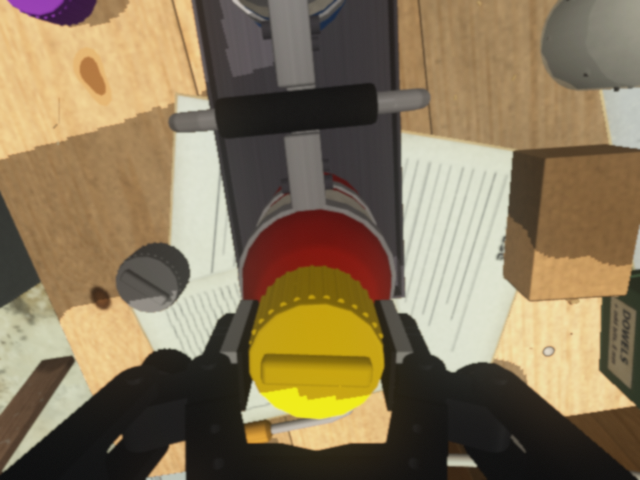

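The picture shows the cap between the pads at (317,350), with its bar aligned to the gripper. CW met the stop (moment rose 0.09 → 0.35 N m over 0.04 rad), while CCW turned freely at under 0.1 N m. So it is a right-hand thread: unscrew CCW (negative roll), rising 2.2 mm/rad.

>>> step_arm:
  moves:
    - {"dx": 0,"dy": 0,"dz": 0,"roll": -0.1,"jaw": 1}
    - {"dx": 0,"dy": 0,"dz": -0.3,"roll": -0.22,"jaw": 1}
    - {"dx": 0,"dy": 0,"dz": -0.5,"roll": -0.34,"jaw": 1}
    - {"dx": 0,"dy": 0,"dz": -0.8,"roll": -0.46,"jaw": 1}
    - {"dx": 0,"dy": 0,"dz": -1.1,"roll": -0.58,"jaw": 1}
    - {"dx": 0,"dy": 0,"dz": -1.3,"roll": -0.7,"jaw": 1}
    - {"dx": 0,"dy": 0,"dz": -1.6,"roll": -0.82,"jaw": 1}
    - {"dx": 0,"dy": 0,"dz": -1.8,"roll": -0.9,"jaw": 1}
    - {"dx": 0,"dy": 0,"dz": -1.9,"roll": -0.96,"jaw": 1}
    - {"dx": 0,"dy": 0,"dz": -2.0,"roll": -1.0,"jaw": 1}
  squeeze: 25

```text
time_s: 7.5
tool_pos: [0.5421, -0.0278, 0.1561]
eef_rot: [-180.0, -0.0, 136.5]
contact_force: [0.6, -0.1, -0.7]
finger_gap: 0.0442
grasp_force: 25.6
```

```bash
python3 -c "
from h import *
s=st()"
```

```text
{'time_s': 7.5, 'joint_pos': [-17.881, 21.619, 21.558, 108.904, -9.974, 51.308, 55.104], 'tool_pos': [0.542, -0.028, 0.156], 'eef_rot': [-179.98, -0.007, 136.541], 'contact_force': [0.646, -0.134, -0.668], 'moment': [-0.016, -0.018, -0.029], 'finger_gap': 0.044, 'grasp_force': 25.556}
```

Turning freely. Continue to about 2.2 rad in total.

>>> step_arm:
  moves:
    - {"dx": 0,"dy": 0,"dz": -0.3,"roll": -0.12,"jaw": 1}
    - {"dx": 0,"dy": 0,"dz": -0.5,"roll": -0.24,"jaw": 1}
    - {"dx": 0,"dy": 0,"dz": -0.8,"roll": -0.36,"jaw": 1}
    - {"dx": 0,"dy": 0,"dz": -1.1,"roll": -0.48,"jaw": 1}
    - {"dx": 0,"dy": 0,"dz": -1.3,"roll": -0.6,"jaw": 1}
    - {"dx": 0,"dy": 0,"dz": -1.6,"roll": -0.72,"jaw": 1}
    - {"dx": 0,"dy": 0,"dz": -1.9,"roll": -0.84,"jaw": 1}
    - {"dx": 0,"dy": 0,"dz": -2.1,"roll": -0.96,"jaw": 1}
    - {"dx": 0,"dy": 0,"dz": -2.4,"roll": -1.08,"jaw": 1}
    - {"dx": 0,"dy": 0,"dz": -2.6,"roll": -1.16,"jaw": 1}
    - {"dx": 0,"dy": 0,"dz": -2.7,"roll": -1.2,"jaw": 1}

```text
time_s: 8.6
tool_pos: [0.542, -0.0278, 0.1587]
eef_rot: [180.0, -0.0, -154.7]
contact_force: [0.0, 0.3, 0.4]
finger_gap: 0.0451
grasp_force: 25.6
```

```bash
python3 -c "
from h import *
s=st()"
```

```text
{'time_s': 8.6, 'joint_pos': [-6.576, 20.457, 7.615, 108.408, -3.397, 51.382, 118.027], 'tool_pos': [0.542, -0.028, 0.159], 'eef_rot': [179.987, -0.03, -154.66], 'contact_force': [0.018, 0.271, 0.357], 'moment': [-0.009, -0.09, 0.015], 'finger_gap': 0.045, 'grasp_force': 25.56}
```

>>> step_arm:
  moves:
    - {"dx": 0,"dy": 0,"dz": -0.5,"roll": 0,"jaw": 1}
    - {"dx": 0,"dy": 0,"dz": -1,"roll": 0,"jaw": 1}
    - {"dx": 0,"dy": 0,"dz": -1.5,"roll": 0,"jaw": 1}
    - {"dx": 0,"dy": 0,"dz": -2,"roll": 0,"jaw": 1}
    - {"dx": 0,"dy": 0,"dz": -2,"roll": 0,"jaw": 1}

```text
time_s: 9.1
tool_pos: [0.5422, -0.0277, 0.161]
eef_rot: [-180.0, -0.0, -154.8]
contact_force: [-0.3, 1.1, -1.1]
finger_gap: 0.045
grasp_force: 25.6
```

```bash
python3 -c "
from h import *
s=st()"
```

```text
{'time_s': 9.1, 'joint_pos': [-6.63, 20.287, 7.662, 108.3, -3.372, 51.628, 117.904], 'tool_pos': [0.542, -0.028, 0.161], 'eef_rot': [-179.993, -0.002, -154.753], 'contact_force': [-0.313, 1.117, -1.094], 'moment': [-0.052, -0.007, -0.011], 'finger_gap': 0.045, 'grasp_force': 25.595}
```

No pull-down resistance. Continue the lift slowly and check.

>>> step_arm:
  moves:
    - {"dx": 0,"dy": 0,"dz": -1,"roll": 0,"jaw": 1}
    - {"dx": 0,"dy": 0,"dz": -2,"roll": 0,"jaw": 1}
    - {"dx": 0,"dy": 0,"dz": -3,"roll": 0,"jaw": 1}
    - {"dx": 0,"dy": 0,"dz": -4,"roll": 0,"jaw": 1}
    - {"dx": 0,"dy": 0,"dz": -4,"roll": 0,"jaw": 1}

```text
time_s: 9.6
tool_pos: [0.5423, -0.0277, 0.1652]
eef_rot: [-180.0, 0.0, -154.7]
contact_force: [-0.7, -0.2, -0.3]
finger_gap: 0.0449
grasp_force: 25.6
```

```bash
python3 -c "
from h import *
s=st()
c=bot.read_camera('wrist');cv2.imwrite('pics/w3.png',c['image'])"
```

```text
{'time_s': 9.6, 'joint_pos': [-6.651, 19.977, 7.681, 108.109, -3.313, 52.111, 117.888], 'tool_pos': [0.542, -0.028, 0.165], 'eef_rot': [-179.991, 0.011, -154.721], 'contact_force': [-0.739, -0.158, -0.294], 'moment': [0.026, 0.005, 0.019], 'finger_gap': 0.045, 'grasp_force': 25.592}
```

View pics/w3.png

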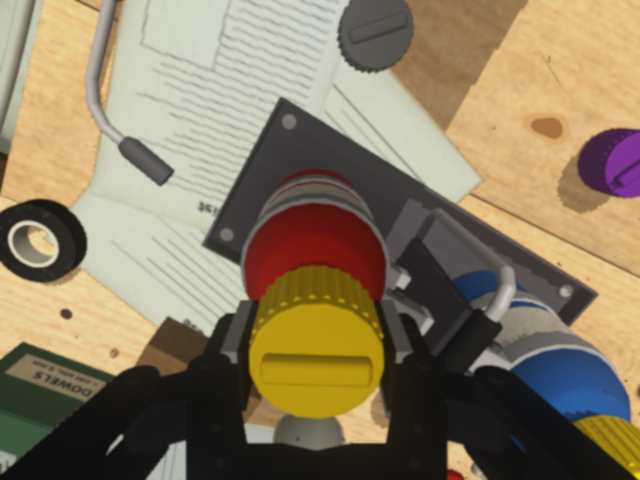

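The cap at (317,350) is still held with its bar aligned to the gripper, so it has turned with it and is rising freely. Lift it clear with a firmer grip.

>>> step_arm:
  moves:
    - {"dx": 0,"dy": 0,"dz": -5,"roll": 0,"jaw": 1}
    - {"dx": 0,"dy": 0,"dz": -12,"roll": 0,"jaw": 1}
    - {"dx": 0,"dy": 0,"dz": -22,"roll": 0,"jaw": 1}
    - {"dx": 0,"dy": 0,"dz": -34,"roll": 0,"jaw": 1}
    - {"dx": 0,"dy": 0,"dz": -46,"roll": 0,"jaw": 1}
    - {"dx": 0,"dy": 0,"dz": -58,"roll": 0,"jaw": 1}
    - {"dx": 0,"dy": 0,"dz": -70,"roll": 0,"jaw": 1}
    - {"dx": 0,"dy": 0,"dz": -80,"roll": 0,"jaw": 1}
    - {"dx": 0,"dy": 0,"dz": -86,"roll": 0,"jaw": 1}
    - {"dx": 0,"dy": 0,"dz": -90,"roll": 0,"jaw": 1}
    - {"dx": 0,"dy": 0,"dz": -90,"roll": 0,"jaw": 1}
    - {"dx": 0,"dy": 0,"dz": -90,"roll": 0,"jaw": 1}
  squeeze: 35

```text
time_s: 10.85
tool_pos: [0.5421, -0.0277, 0.2546]
eef_rot: [180.0, -0.0, -154.7]
contact_force: [-0.3, -0.1, -0.2]
finger_gap: 0.0447
grasp_force: 35.7
```

```bash
python3 -c "
from h import *
s=st()
c=bot.read_camera('side');cv2.imwrite('pics/s4.png',cv2.resize(c['image'][100:340,180:460],None,fx=2.5,fy=2.5))"
```

```text
{'time_s': 10.85, 'joint_pos': [-7.236, 14.23, 8.183, 102.967, -2.243, 62.991, 116.999], 'tool_pos': [0.542, -0.028, 0.255], 'eef_rot': [179.992, -0.031, -154.721], 'contact_force': [-0.32, -0.141, -0.171], 'moment': [0.033, -0.051, -0.034], 'finger_gap': 0.045, 'grasp_force': 35.723}
```

View pics/s4.png

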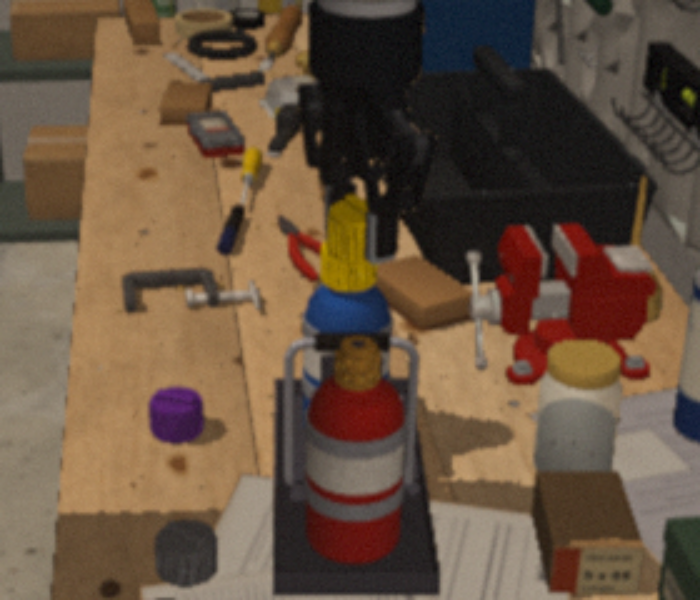

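The red bottle's brass neck is bare at crop (357,365). The cap is held in the gripper about 10 cm up at (348,225), overlapping the blue bottle's cap behind it, and the other things are undisturbed. Handing in.

```bash
python3 -c "
from h import *
print(bot.job_done())"
```

```text
the job is handed in; nothing more can be done
None
```

The red bottle's cap is off and still in the gripper about 10 cm above where it sat; it had a right-hand thread, so it came off counter-clockwise, and I only pressed about 0.35 N m against the stop.

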